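# Refit the perforated plate of the coffee cooling box

## Robot

A 6-joint arm with a two-finger parallel gripper is mounted at the origin on the work surface. World frame = base frame: x ahead of the robot, y to its left, z up, the work surface at z = 0. Lengths are in m, angles in rad, forces in N, time in s.
With the tool pointing down it reaches from about 0.35 to 0.875 m from the base axis. Payload 4.2 kg.
Tool frame: the origin (TCP) lies midway between the tips of the shut fingers; the grasp point (between the pads) lies behind it (env.pinch_z is the z of the grasp point in the tool frame, in m); z points along the fingers, y is the line along which they close (so a half turn about z gives the same grasp; the last joint's range is limited). The gripper opens to 87 mm and grips with 3 to 60 N. Pads are 19 mm wide; open, the fingers measure 117 mm over their backs; the gripper's body (75 mm by 190 mm) begins 51 mm behind the grasp point.
Start: joints at [1.557, 0.385, 0.008, 0, -1.194, -0.259], TCP at [0.168, 0.602, 0.223] pointing down, gripper open.
Joint ranges: [-3.14, 3.14], [-1.21, 2.06], [-1.07, 1.41], [-3.16, 2.05], [-2.99, -0.16], [-3.1, 3.1]. Speed limits (rad/s): [2.79, 2.79, 3.14, 3.14, 3.14, 3.14].

## Interface

Orientations are given as [roll, pitch, yaw] about the fixed x, y, z axes, in that order (R = Rz(yaw) Ry(pitch) Rx(roll)).
In Python, from cell import env, solver, read_camera, monitor gives the robot as it stands. Calls block until the motion is done:
- env.move_ptp(position, orientation): joint-space move of the TCP to a pose.
- env.servo_line(position, velocity=0.15, frame=None): straight line of the TCP; frame=None keeps the orientation; velocity is the mean speed in m/s.
- env.move_joints(angles): joint-space move.
- env.let_go() and env.grasp(grip_force=None): open the fingers fully, or close them until they stop; grip_force is the grip in N (None keeps the last).
- env.hold(seconds).
- solver.inverse_kinematics(position, orientation): joint angles nearest the present ones, or None.
- read_camera(name): name is "scene" or "top"; returns a dict with "img" (420x560x3 uint8, red, green, blue), "z_map" (420x560 float32, m along the optical axis (not along the pixel's ray), 0 where there is no reading), "fx", "fy", "cx", "cy" (pixels), "rvec" (rotation vector, rad) and "tvec" (3), from world to camera coordinates, as OpenCV has them. Camera axes: x right, y down, z forward; pixel columns grow to the right and rows downward; lengths in m; the calibration is good to about 2 mm. A picture is of the moment at which its call begins.
A pose or a line that the arm cannot do raises env.IKError and nothing moves.
- env.sign_off(): hands the job in; it is judged then, once.
Readings, each from a call of its own:
- monitor.current_t(): time.
- monitor.current_joint_positions(): joint angles.
- monitor.current_dq(): joint speeds.
- monitor.current_joint_efforts(): joint torques, N m.
- monitor.current_tcp_pos(): TCP position.
- monitor.current_orientation(): TCP orientation.
- monitor.current_wrist_force(): force on the tool from outside, world axes, zero at the start.
- monitor.current_torque(): the same for the moment, N m.
- monitor.current_grip_width(): finger opening in m.
- monitor.current_grip_force(): force on a finger pad.
Only numpy, scipy, OpenCV 4.12 (cv2) and the standard library are available. Lean on these libraries where they do the work, as an engineer would, in place of code of your own. Each camera call takes 0.05 s, during which the arm holds its last target. There are 200 camera calls.

## Task

The cooling box has been brushed out: put its perforated plate back. Pick the plate up by its wooden handle, feel its two ears into the spring-clip slots of the guide frame on the box, and slide it gently down past the clips until it is fully home and flat on its seat at both ends, then let go. The frame is seldom quite in the middle of the box, so shift the plate instead of forcing it when an ear lands on a slot's edge, and leave the other things on the bench where they are.

Things in the scene. Friction and masses are not known exactly. Their poses are not given: they have to be found in the camera images.
- plate: Perforated steel plate, loose, flat on the bench, 0.3 to 0.5 kg. Sheet 130 (x) by 150 (y) by 4 mm; from the middle of each 130 mm edge an ear 24 mm wide (x) goes on outwards in the same plane, 186 mm in y over both ears. A wooden handle bar stands across its middle on two thin posts. Origin: centre of the underside, z up; the same when turned half a turn about z.
- plate_grip (a point): Middle of the plate's wooden handle bar, 47 mm above the plate's underside. Bar 14 (x) by 80 (y) by 18 mm, top at 56 mm; its two posts, 8 mm thick, stand at y = -28 and +28 mm. Axes as the plate's.
- cooler: Cooling box of a bench sample roaster, fixed: open sheet-metal box 170 (x) by 240 (y), 56 mm high, blower on its +x side (to x = 196 mm, 98 mm high). Origin: centre of its underside on the bench, z up. A steel guide frame is bolted on top. Contact forces on box, frame and clips of over 60 N in all (the clips' own squeeze, 20 to 30 N, counts) spoil the clips: push with less than 25 N.
- seat (a point): Nominal middle of the guide frame's flat seat, 64 mm above the bench over the box's origin; axes as the box's. The plate's underside rests here when home. The bolt holes are elongated: the whole frame (seat, both slots, clips) really stands up to 9 mm to -x or +x of this point, firm and not measured; in y and z it is true.
- slot_left (a point): Nominal mouth of the +y slot: 89 mm to +y of the box's middle, 94 mm above the bench, level with its flanks' tops; an ear slides down 30 mm. 18 mm deep in y, it ends at a cheek whose inner face is 98 mm from the middle (5 mm past the ear). In x it shares the frame's offset of up to 9 mm. Flanks at -x (solid) and +x (behind the clip).
- slot_right (a point): Nominal mouth of the -y slot, 89 mm to -y, 94 mm above the bench, otherwise as the +y slot. From the frame's true middle: solid flank x = -30 to -12 mm, top at 94 mm, its edge bevelled 2 mm wide and 3 mm deep; flank behind the clip x = 17 to 31 mm, top at 94 mm. Home, the ears lie against the solid flank, the plate central in the frame; it enters best 0 to 2 mm to +x of that.
- clip (a point): Nominal place of the +y slot's spring clip (the -y one is alike), 77 mm above the bench: upright leaf, face 10.5 mm to +x of the frame's middle; yields 3.5 mm to +x at 1.5 N/mm from 2.2 N preload. Its lead-in flares from 10.5 mm at height 87 mm to 14.5 mm at its tip, 97 mm high, so an ear that lands on the tip stops 3 mm higher than on a flank. The plate must be pushed home, with about 3 to 12 N.
- screwdriver: Bystander: screwdriver lying on the bench, 170 mm long.
- brush: Bystander: hand brush lying on the bench near the robot, 160 mm long.
- bowl: Bystander: turquoise bowl, 110 mm across, 55 mm high.
- mug: Bystander: white mug, 80 mm across, 85 mm high.
- jar: Bystander: sample jar with lid, 76 mm across, 110 mm high.
- tin: Bystander: plain metal tin, 72 mm across, 100 mm high.
- scoop: Bystander: metal scoop with a wooden handle, about 190 mm long.
- blank: Bystander: a square perforated sheet 110 by 110 by 4 mm without ears or handle, of another machine.
Not all that is in view belongs to the job. Leave any orange or yellow look-alike of the plate alone.

How it is judged:
By the outcome, as a careful person would: the job done as asked, in the order asked, and still so for the second after the job is handed in, with the robot touching nothing.
It also fails if it takes over 64 s, if anything falls off the work surface, if the arm or the gripper's body presses on something with over 40 N, if the wrist force passes 120 N, or if a joint passes its speed limit or range.

## Working session

There is one attempt and no reset: what is moved stays moved. The work goes in short steps, each a Python script; the robot and the scene stay as the last script left them, time stands still between calls to the robot, and variables do not carry over. Pictures are saved under pics/ and viewed, at most 10 in all, crops included, and the job is handed in when it is done.

```bash
ls; mkdir -p pics; cat > h.py <<'E'
import numpy as np, cv2
from cell import env, solver, read_camera, monitor
def cloud(d):
    z=d["z_map"].astype(float); v,u=np.indices(z.shape)
    P=np.stack([(u-d["cx"])/d["fx"]*z,(v-d["cy"])/d["fy"]*z,z],-1)
    R=cv2.Rodrigues(np.array(d["rvec"],float))[0]
    W=(P-np.array(d["tvec"],float).reshape(3))@R
    W[z==0]=np.nan
    return W
E
python3 - <<'E'
from h import *
for n in("scene","top"):
    d=read_camera(n); np.savez(f"pics/{n}0.npz",**d)
    cv2.imwrite(f"pics/{n}0.png",d["img"][...,::-1])
    R=cv2.Rodrigues(np.array(d["rvec"],float))[0]; print(n,-R.T@np.array(d["tvec"]).reshape(3),R.round(2).tolist(),d["fx"])
print(monitor.current_t(),monitor.current_orientation(),env.pinch_z)
E
```

```text
pics
scene [1.48903917 0.53335406 1.45575467] [[-0.52, 0.85, 0.02], [0.63, 0.4, -0.67], [-0.57, -0.34, -0.75]] 526.0527812793313
top [ 0.20956592 -0.06737478  1.59032861] [[0.02, -1.0, 0.0], [-0.99, -0.02, -0.17], [0.17, 0.0, -0.99]] 517.8538197079653
0.1 [ 3.13962372e+00 -1.04009036e-04 -2.72961984e-01] -0.0187
```

View pics/top0.png

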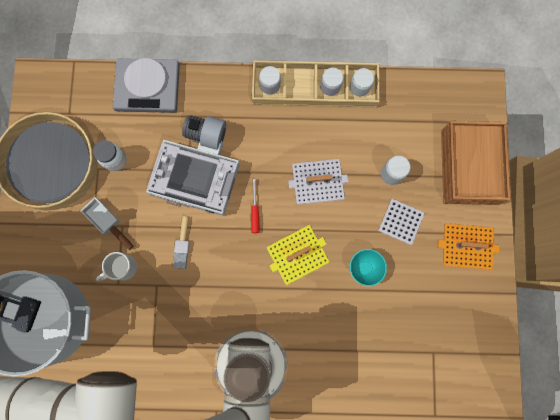

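View pics/scene0.png

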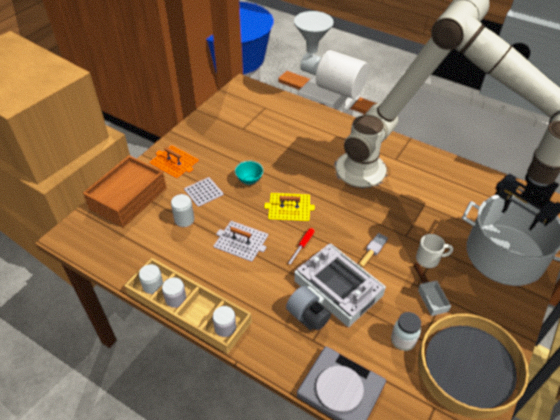

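The top view shows these plate candidates: the steel-grey eared plate with a wooden handle at (318,181), the yellow look-alike at (298,254), the orange one at (470,246), and the blank without ears or handle at (402,222). Only the grey one fits the description. The cooler is at (193,177), with its blower at (205,130), towards +x.

```bash
python3 - <<'E'
from h import *
im=cv2.imread("pics/top0.png")
a=cv2.resize(im[140:225,270:370],(600,510),interpolation=cv2.INTER_CUBIC)
b=cv2.resize(im[105:225,135:255],(600,600),interpolation=cv2.INTER_CUBIC)
cv2.imwrite("pics/cropA.png",a);cv2.imwrite("pics/cropB.png",b)
d=dict(np.load("pics/top0.npz")); W=cloud(d); rgb=d["img"].astype(int)
print("bench z", np.nanmedian(W[230:245,330:345,2]))
hsv=cv2.cvtColor(d["img"],cv2.COLOR_RGB2HSV)
def rep(n,m):
    P=W[m]; P=P[~np.isnan(P[:,0])]
    r=cv2.minAreaRect((P[:,:2]*1000).astype(np.float32)); c=P[:,:2].mean(0)
    w,v=np.linalg.eigh(np.cov(P[:,:2].T)); print(n,len(P),"mean",P.mean(0).round(4),"axis deg",np.degrees(np.arctan2(v[1,1],v[0,1])).round(1),"rect",np.round(r[0],1),np.round(r[1],1),round(r[2],1),"z",np.nanpercentile(P[:,2],[5,50,95]).round(4))
box=np.zeros(W.shape[:2],bool); box[145:220,275:362]=1
grey=(hsv[...,1]<60)
rep("plate",box&grey&(W[...,2]<0.02)&(hsv[...,2]>90))
rep("bar",box&(W[...,2]>0.035)&(W[...,2]<0.07))
box[:]=0; box[110:222,138:245]=1
z=W[...,2]
rep("box all",box&(z>0.04)&(z<0.075))
rep("blower",box&(z>0.03)&(W[...,0]>0.6))
rep("top94",box&(z>0.088)&(z<0.1))
np.set_printoptions(linewidth=250)
print((np.nan_to_num(z[136:216:2,144:244:2])*1000).astype(int))
E
```

```text
bench z 0.000662497641742685
plate 1880 mean [ 0.5596 -0.1943  0.0043] axis deg 97.3 rect [ 561.7 -194.5] [135.1 187.3] 8.2 z [-0.0019  0.0043  0.0107]
bar 140 mean [ 0.5598 -0.1937  0.0543] axis deg 97.1 rect [ 561.3 -193.9] [15.4 79.7] 7.8 z [0.043  0.0551 0.0625]
box all 2728 mean [0.5718 0.1826 0.0603] axis deg 75.4 rect [603.6 179.5] [244.6 288.2] 75.7 z [0.0463 0.0611 0.0705]
blower 1951 mean [0.6647 0.1747 0.0713] axis deg 102.6 rect [683.  175.3] [247.5 172.6] 87.7 z [0.0438 0.0681 0.0986]
top94 616 mean [0.6454 0.1655 0.0944] axis deg 153.8 rect [625.7 174.1] [206.9 218.4] 75.5 z [0.0891 0.0946 0.0992]
[[ 3 -4  0 ... -1  1 -1]
 [-4  3  4 ... -2  1  5]
 [ 0  1  0 ... 10  4 -4]
 ...
 [ 1  0 -4 ...  2  0  1]
 [ 0 -7  2 ...  1 -9  7]
 [ 2  1  1 ...  5 -6  5]]
```

View pics/cropB.png

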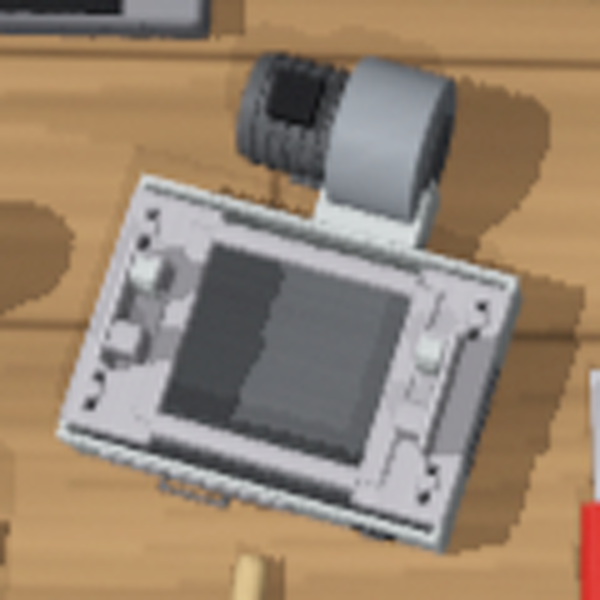

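View pics/cropA.png

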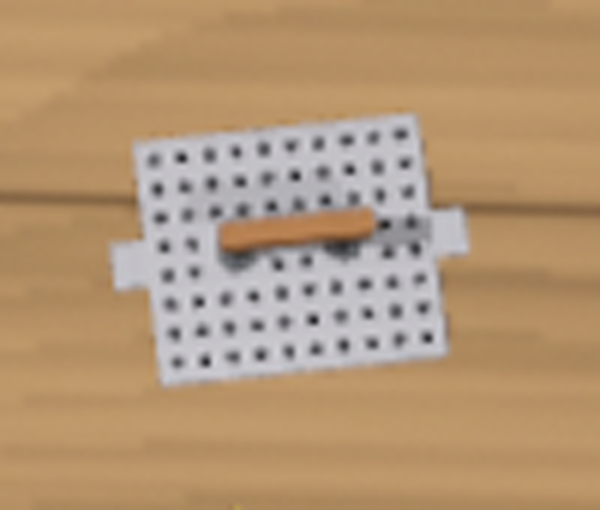

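Crop A confirms the target: a grey perforated plate with two ears, ends at (113,266) and (466,230), and a wooden bar. Crop B shows the box corners at (145,178), (520,275), (440,552) and (60,432), and the opening corners at (215,243), (412,293), (360,465) and (160,412). Next I'll fit these at their known heights and check the fit with overlays.

```bash
cat >> h.py <<'E'
def ray(d,uv,z):
    uv=np.atleast_2d(np.array(uv,float)); R=cv2.Rodrigues(np.array(d["rvec"],float))[0]; t=np.array(d["tvec"],float).reshape(3)
    C=-R.T@t; D=np.c_[(uv[:,0]-d["cx"])/d["fx"],(uv[:,1]-d["cy"])/d["fy"],np.ones(len(uv))]@R
    return (C+D*((z-C[2])/D[:,2])[:,None])
def proj(d,P):
    K=np.array([[d["fx"],0,d["cx"]],[0,d["fy"],d["cy"]],[0,0,1]],float)
    return cv2.projectPoints(np.array(P,float),np.array(d["rvec"],float),np.array(d["tvec"],float),K,None)[0][:,0]
def rigid(M,X):
    M=np.array(M,float);X=np.array(X)[:,:2];m=M-M.mean(0);x=X-X.mean(0)
    a=np.arctan2((m[:,0]*x[:,1]-m[:,1]*x[:,0]).sum(),(m*x).sum())
    R=np.array([[np.cos(a),-np.sin(a)],[np.sin(a),np.cos(a)]])
    return a,X.mean(0)-R@M.mean(0),(X-(M@R.T+X.mean(0)-R@M.mean(0)))
def place(a,c,L):
    L=np.array(L,float);R=np.array([[np.cos(a),-np.sin(a)],[np.sin(a),np.cos(a)]])
    return np.c_[L[:,:2]@R.T+c,L[:,2]]
E
python3 - <<'E'
from h import *
d=dict(np.load("pics/top0.npz")); s=dict(np.load("pics/scene0.npz"))
A=lambda p:(np.array(p)+.5)/6-.5+[270,140]
B=lambda p:(np.array(p)+.5)/5-.5+[135,105]
pl=ray(d,A([(134,143),(416,114),(446,353),(162,384)]),.004)
M=[(65,75),(65,-75),(-65,-75),(-65,75)]
ap,cp,r=rigid(M,pl*1000); print("plate",np.degrees(ap),cp,r.round(1).tolist())
bx=ray(d,B([(145,178),(520,275),(440,552),(60,432)]),.056)
ab,cb,r=rigid([(85,120),(85,-120),(-85,-120),(-85,120)],bx*1000); print("box",np.degrees(ab),cb,r.round(1).tolist())
op=ray(d,B([(215,243),(412,293),(360,465),(160,412)]),.064)*1000
c,sn=np.cos(ab),np.sin(ab); print("opening in box frame",((op[:,:2]-cb)@np.array([[c,-sn],[sn,c]])).round(1).tolist())
def draw(im,d,sc,o,a,c,L,col):
    q=((proj(d,place(a,c,L)/1000)-o+.5)*sc-.5); cv2.polylines(im,[np.round(q*8).astype(np.int32)],True,col,1,cv2.LINE_AA,3)
rect=lambda x0,x1,y0,y1,z:[(x0,y0,z),(x1,y0,z),(x1,y1,z),(x0,y1,z)]
out=[]
for D,reg in((d,[(140,140,105),(280,140,85)]),(s,[(290,240,100),(205,215,70)])):
  for u,v,n in reg:
    sc=400//n if n>70 else 5; im=D["img"][v:v+n,u:u+n,::-1]; sc=400/n
    im=cv2.resize(im,(400,400),interpolation=cv2.INTER_CUBIC)
    draw(im,D,sc,[u,v],ab,cb,rect(-85,85,-120,120,56),(0,0,255))
    for y in((80,98),(-98,-80)):
        draw(im,D,sc,[u,v],ab,cb,rect(-30,-12,*y,94),(0,255,0)); draw(im,D,sc,[u,v],ab,cb,rect(17,31,*y,94),(255,0,0))
    draw(im,D,sc,[u,v],ap,cp,rect(-65,65,-75,75,4),(0,0,255)); draw(im,D,sc,[u,v],ap,cp,rect(-7,7,-40,40,56),(0,255,0))
    draw(im,D,sc,[u,v],ap,cp,rect(-12,12,-93,93,4),(255,0,0))
    out.append(im)
cv2.imwrite("pics/ov.png",np.hstack([cv2.resize(out[0],(400,400)),out[2]])); cv2.imwrite("pics/ov2.png",np.hstack([out[1],out[3]]))
E
```

```text
plate 7.377857696892153 [ 560.90192705 -194.50904457] [[-0.5, -0.6], [-0.7, 0.1], [0.8, 1.0], [0.4, -0.6]]
box -14.717703927976796 [555.33662929 189.06509157] [[-1.7, 0.6], [3.2, 0.5], [-4.3, -0.6], [2.8, -0.5]]
opening in box frame [[54.1, 64.2], [57.3, -60.1], [-52.7, -61.3], [-54.9, 63.9]]
```

View pics/ov.png

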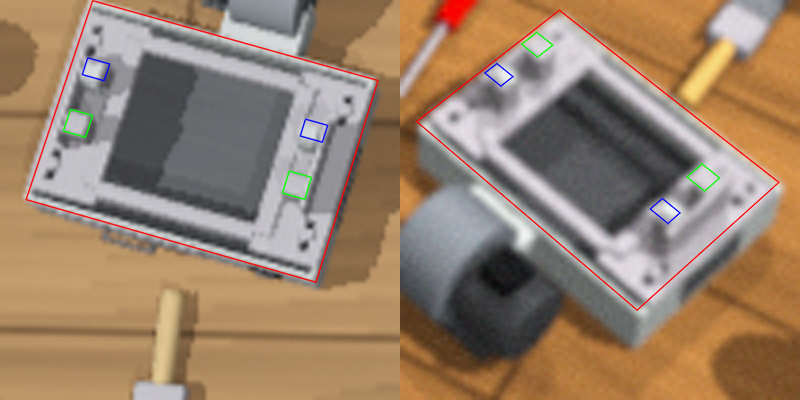

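View pics/ov2.png

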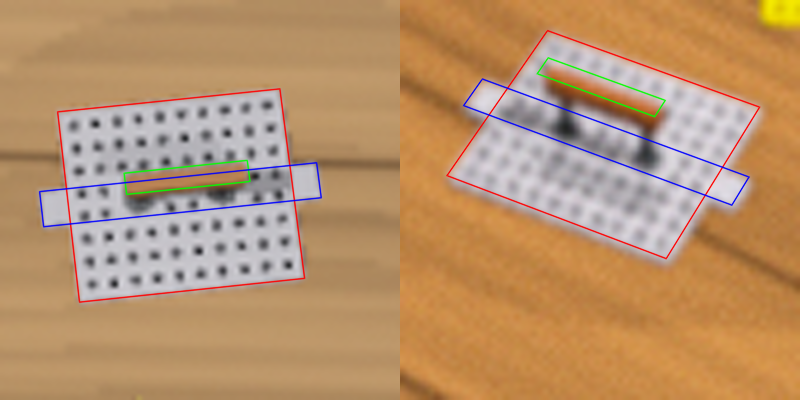

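The plate fit overlays well in both views. The box fit is skewed by my clicked corners, with residuals up to 4 mm, so I'll refine it on image edges.

```bash
python3 - <<'E'
from h import *
from scipy.optimize import minimize
from scipy.ndimage import map_coordinates
T=dict(np.load("pics/top0.npz")); S=dict(np.load("pics/scene0.npz"))
def score(d,G,a,c,segs):
    tot=0
    for p,q in segs:
        t=np.linspace(.05,.95,60)[:,None]; L=np.array(p)*(1-t)+np.array(q)*t
        uv=proj(d,place(a,c,L)/1000); e=uv[-1]-uv[0]; ln=np.hypot(*e); n=np.array([-e[1],e[0]])/ln
        g=sum(map_coordinates(G[k],[uv[:,1],uv[:,0]],order=1)*n[k] for k in(0,1))
        tot+=abs(g.mean())*ln
    return tot
def segs(x,y,z,xo=0): 
    P=[(xo+x,y,z),(xo+x,-y,z),(xo-x,-y,z),(xo-x,y,z)]; return [(P[i],P[(i+1)%4]) for i in range(4)]
def fit(d,f,x0,sp):
    best=None
    for sg in(2.0,1.0):
        g=cv2.GaussianBlur(d["img"].astype(np.float32).mean(2),(0,0),sg)
        G=(cv2.Sobel(g,cv2.CV_32F,1,0),cv2.Sobel(g,cv2.CV_32F,0,1))
        sim=np.vstack([x0]+[np.array(x0)+np.eye(len(x0))[i]*sp[i] for i in range(len(x0))])
        r=minimize(lambda p:-f(d,G,p),x0,method="Nelder-Mead",options=dict(initial_simplex=sim,xatol=.01,fatol=.01,maxiter=600)); x0=r.x
    return np.round(r.x,2),round(-r.fun)
for n,d in(("top",T),("scene",S)):
    print(n,"plate",fit(d,lambda d,G,p:score(d,G,np.radians(p[2]),p[:2],segs(65,75,4)),[560.9,-194.5,7.4],[3,3,1.5]))
    for y0 in(-14.7,-13.5):
        print(n,"box",fit(d,lambda d,G,p:score(d,G,np.radians(p[2]),p[:2],segs(85,120,56)),[555.3,189,y0],[3,3,1.5]))
    print(n,"open",fit(d,lambda d,G,p:score(d,G,np.radians(p[2]),p[:2],segs(p[3],p[4],64)),[556,190,-13.8,55,62.5],[3,3,1.5,2,2]))
E
```

```text
top plate (array([ 560.61, -194.23,    7.41]), 14600)
top box (array([560.73, 190.97, -14.49]), 35829)
top box (array([560.73, 190.97, -14.49]), 35829)
top open (array([555.87, 191.26, -14.43,  55.5 ,  63.68]), 35028)
scene plate (array([ 561.92, -191.69,    7.33]), 14709)
scene box (array([553.07, 194.39, -14.38]), 29209)
scene box (array([553.07, 194.4 , -14.38]), 29209)
scene open (array([558.77, 194.46, -14.47,  54.16,  62.37]), 33048)
```

```bash
python3 - <<'E'
from h import *
st=lambda:print("t",round(monitor.current_t(),2),"p",np.round(monitor.current_tcp_pos(),4),"F",np.round(monitor.current_wrist_force(),2),"w",round(monitor.current_grip_width(),4))
best=None
q0=monitor.current_joint_positions()
for s in(90,-90):
    q=[solver.inverse_kinematics(p,[np.pi,0,np.radians(y+s)]) for p,y in(([.561,-.1935,.2],7.4),([.5565,.192,.2],-14.45))]
    print(s,[None if k is None else np.round(k,2) for k in q])
    if None not in [type(k) if k is None else 1 for k in q] and all(k is not None for k in q):
        c=max(abs(k[5]) for k in q)
        if best is None or c<best[0]: best=(c,s)
s=best[1]; print("use",s)
env.move_ptp([.561,-.1935,.14],[np.pi,0,np.radians(7.4+s)]); st()
env.servo_line([.561,-.1935,.0285],.08); st()
env.grasp(50); st()
env.servo_line([.561,-.1935,.06],.06); env.hold(.2); st(); print(np.round(monitor.current_torque(),3))
d=read_camera("top"); np.savez("pics/top1.npz",**d); cv2.imwrite("pics/g.png",d["img"][130:235,260:380,::-1].repeat(4,0).repeat(4,1))
E
```

```text
90 [array([-0.06,  0.35, -0.11,  0.  , -1.12, -2.95]), array([ 0.61,  0.34, -0.12,  0.  , -1.11,  2.28])]
-90 [array([-0.06,  0.35, -0.11,  0.  , -1.12,  0.19]), array([ 0.61,  0.34, -0.12,  0.  , -1.11, -0.86])]
use -90
t 3.22 p [ 0.5613 -0.1928  0.1401] F [-0.94 -0.19 -0.13] w 0.0871
t 4.76 p [ 0.5614 -0.1936  0.0291] F [0.4  0.21 0.63] w 0.0873
t 5.93 p [ 0.5613 -0.1935  0.0285] F [ 1.16 -0.22  0.32] w 0.0134
t 6.81 p [ 0.5607 -0.1934  0.0595] F [-0.3  -0.35 -3.83] w 0.0135
[ 0.043 -0.036  0.012]
```

```bash
cat >> h.py <<'E'
YB=np.radians(-14.45); YT=YB-np.pi/2
def tgt(c,e,zb,f=0):  # frame guess c (m), offset e along box x, f along box y
    return [c[0]+e*np.cos(YB)-f*np.sin(YB),c[1]+e*np.sin(YB)+f*np.cos(YB),zb+.0283]
def F(n=6):
    a=[]
    for _ in range(n): a.append(monitor.current_wrist_force()); env.hold(.01)
    a=np.mean(a,0); return np.array([a[0]*np.cos(YB)+a[1]*np.sin(YB),-a[0]*np.sin(YB)+a[1]*np.cos(YB),a[2]])
def down(c,e,z0,z1,base,lim=4,step=.001,v=.02,f=0):
    z=z0
    while z>z1+1e-6:
        z=max(z-step,z1); env.servo_line(tgt(c,e,z,f),v); w=F()-base
        if w[2]>lim: break
    p=monitor.current_tcp_pos()
    print("stop cmd %.4f act %.4f F %s M %s t %.1f"%(z,p[2]-.0283,w.round(1),np.round(monitor.current_torque(),2),monitor.current_t())); return z,w
E
python3 - <<'E'
from h import *
c=[.5565,.192]
env.servo_line([.561,-.1935,.19],.12)
env.move_ptp(tgt(c,0,.16),[np.pi,0,YT])
env.servo_line(tgt(c,0,.104),.08); env.hold(.3)
b=F(15); np.save("base.npy",b); print(b,np.round(monitor.current_torque(),2),monitor.current_tcp_pos(),monitor.current_t())
down(c,0,.104,.090,b)
d=read_camera("top"); cv2.imwrite("pics/d.png",cv2.resize(d["img"][105:225,135:255,::-1],(600,600),interpolation=cv2.INTER_CUBIC))
E
```

```text
[-0.02902059  0.16243925 -3.62728941] [ 0.11  0.01 -0.01] [0.55655489 0.19205828 0.13253203] 10.8
stop cmd 0.0900 act 0.0903 F [2.3 0.1 2.3] M [ 0.03 -0.85 -0.08] t 15.0
```

View pics/d.png

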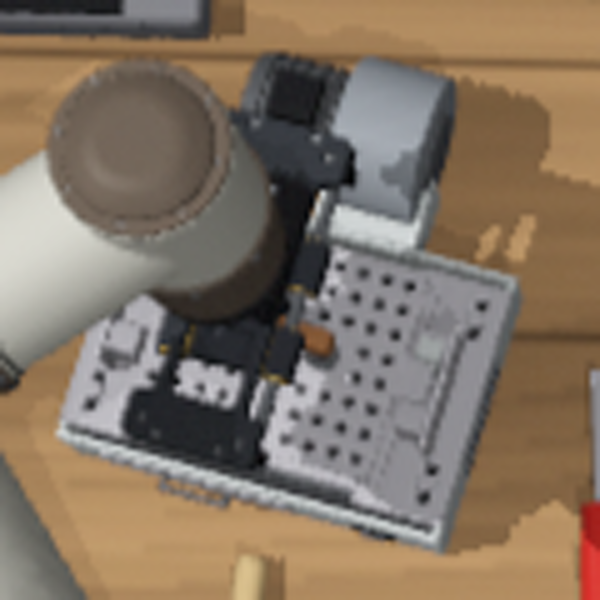

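The ears are in the slots at 90 mm, with a light +x push from the solid flank's bevel. I'll shift slightly to +x and continue down.

```bash
python3 - <<'E'
from h import *
c=[.5565,.192]; b=np.load("base.npy")
e=0
for _ in range(4):
    w=F()-b; print(e,w.round(1))
    if w[0]<1: break
    e+=.0005; env.servo_line(tgt(c,e,.090),.02)
z,w=down(c,e,.090,.078,b,lim=9)
print(e,F()-b)
E
```

```text
0 [ 2.5 -0.   2.5]
0.0005 [1.9 0.5 2.8]
0.001 [0.2 1.3 3.7]
stop cmd 0.0880 act 0.0884 F [-2.3  0.9  9.1] M [ 0.57  0.58 -0.05] t 16.3
0.001 [-2.20422972  0.55657067  9.20444081]
```

```bash
python3 - <<'E'
from h import *
c=[.5565,.192]; b=np.load("base.npy")
e=.0005; env.servo_line(tgt(c,e,.088),.02); print((F()-b).round(1),np.round(monitor.current_torque(),2))
z=.088
while z>.070:
    z0=z; z,w=down(c,e,z,z-.003,b,lim=14)
    if w[2]>14: break
E
```

```text
[-0.9  0.2  9.3] [ 0.3   0.12 -0.03]
stop cmd 0.0850 act 0.0852 F [ 0.2 -0.2  8.5] M [ 0.06 -0.07 -0.09] t 17.6
stop cmd 0.0820 act 0.0824 F [-0.1 -0.2  9.5] M [ 0.03 -0.04 -0.1 ] t 18.4
stop cmd 0.0790 act 0.0795 F [-0.2  0.   9.2] M [ 0.13  0.   -0.04] t 19.4
stop cmd 0.0760 act 0.0764 F [-0.2 -0.2  9.5] M [ 0.12 -0.02 -0.  ] t 20.2
stop cmd 0.0730 act 0.0735 F [-0.2 -0.4  9.3] M [ 0.09  0.02 -0.1 ] t 21.1
stop cmd 0.0700 act 0.0705 F [-0.4  0.1  9.9] M [ 0.11 -0.01 -0.06] t 22.1
```

Steady 9–10 N sliding friction and both ends even. I'll press on until it seats, with a firm-contact stop at about 17 N.

```bash
python3 - <<'E'
from h import *
c=[.5565,.192]; b=np.load("base.npy"); e=.0005
z,w=down(c,e,.070,.0655,b,lim=16)
z,w=down(c,e,z,.061,b,lim=16,step=.0004)
env.hold(.3); print((F()-b).round(1),monitor.current_tcp_pos(),np.round(monitor.current_torque(),2))
E
```

```text
stop cmd 0.0655 act 0.0660 F [-0.4  0.1 10.4] M [ 0.11  0.05 -0.04] t 23.6
stop cmd 0.0623 act 0.0642 F [-3.1 -0.9 16.2] M [ 0.09  0.82 -0.08] t 25.9
[-2.2 -0.9 16.3] [0.55734216 0.19188759 0.09245768] [ 0.01  0.78 -0.1 ]
```

```bash
python3 - <<'E'
from h import *
c=[.5565,.192]; b=np.load("base.npy"); e=.0005
env.servo_line(tgt(c,e,.0632),.02); print((F()-b).round(1),np.round(monitor.current_torque(),2),monitor.current_tcp_pos()[2]-.0283)
env.let_go(); print(F().round(1), monitor.current_grip_width())
env.servo_line(tgt(c,e,.17),.1)
env.move_ptp([.30,-.30,.30],[np.pi,0,YT]); print(monitor.current_t())
ims=[]
for n,(u,v,m) in(("top",(135,105,120)),("scene",(280,235,110))):
    d=read_camera(n); np.savez(f"pics/{n}2.npz",**d)
    ims.append(cv2.resize(d["img"][v:v+m,u:u+m,::-1],(400,400),interpolation=cv2.INTER_CUBIC))
    W=cloud(d); L=(W[...,:2]-np.array([.557,.192]))@np.array([[np.cos(YB),-np.sin(YB)],[np.sin(YB),np.cos(YB)]])
    for y0,y1 in((-.072,-.045),(.045,.072)):
        for x0,x1 in((-.06,-.02),(.02,.06)):
            k=(L[...,0]>x0)&(L[...,0]<x1)&(L[...,1]>y0)&(L[...,1]<y1)&(W[...,2]>.055)&(W[...,2]<.09); print(n,x0,y0,k.sum(),np.median(W[k][:,2]).round(4))
cv2.imwrite("pics/fin.png",np.hstack(ims))
E
```

```text
[-1.2 -0.8 12.2] [ 0.12  0.36 -0.09] 0.0641720187577812
[0.1 0.  0.2] 0.08709098173017085
31.2583
top -0.06 -0.072 119 0.0685
top 0.02 -0.072 117 0.0681
top -0.06 0.045 117 0.0684
top 0.02 0.045 114 0.0676
scene -0.06 -0.072 65 0.0682
scene 0.02 -0.072 82 0.0678
scene -0.06 0.045 89 0.0688
scene 0.02 0.045 95 0.0677
```

View pics/fin.png

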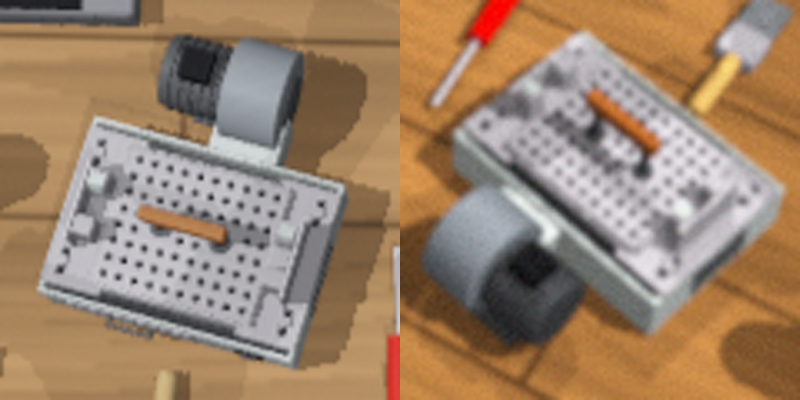

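The plate's top is at 68 mm at all four corners, within about 0.8 mm of the expected 64 + 4 mm. The picture shows it seated in the frame with its ears in the slots, its handle at (182,224), and the gripper clear. I'm handing it in.

```bash
python3 -c "
from h import *
print(env.sign_off())"
```

```text
the job is handed in; nothing more can be done
None
```

The plate is back in the cooling box, both ears past the clips and flat on its seat (its top reads 68 mm ± 1 mm at all four corners); I let go, moved the arm clear, touched nothing else and handed the job in at about 31 s on the robot's clock, with the push peaking near 16 N.

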